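# Shut the drop-front tool cabinet and lock its slide in the next hole

### The job

Push the cabinet's hanging drop-front up until it is fully shut. Then pull up the spring plunger on the lock slide, move the slide to the robot's left, only as far as the next hole, so that its tongue bars the front, and let the pin go fully home in that hole. Finish still holding the plunger's knob, pin home; leave the tin, the pliers and the clamp alone.

Things in the scene. Friction and masses are not known exactly. Their poses are not given: they have to be found in the camera images.
- cabinet: Grey steel tool cabinet, fixed to the table: 120 deep (x) x 350 wide (y) x 140 mm high. Origin: centre of its underside on the table; x points from its front to its back (away from the robot at yaw 0), y to its left as the robot sees it, z up. The bottom-hinged drop-front covers y -44 to +164 mm of its front side; a fixed panel covers the rest (right).
- rail: Steel rail on the cabinet's roof, 40 mm wide (x), 14 mm thick, from y = -145 to +65 mm, fixed; same origin and axes as the cabinet. Its centre line is at x = -20 mm; three square holes 14 mm wide at y = -100, -40 and +20 mm.
- drop_front (a joint): Angle of the drop-front, rad: 0 is shut (upright), grows as its top edge comes down towards the robot, at most 1.3. It starts part open (0.45 to 0.85), and stiff hinge friction keeps it where it is left; about 4 to 7 N at the top edge moves it.
- front_edge (a point): Middle of the drop-front's top edge, on its outer face. The front is a plate 208 mm wide, 120 mm high and 10 mm thick.
- front_hinge (a point): Middle of the drop-front's hinge line: in the cabinet's frame at x -60, y +60, z 15 mm; the hinge axis runs along the cabinet's y.
- lock_slide (a joint): Travel of the lock slide along the rail to +y, m: 0 in the first (right) hole, its start, 0.060 in the next hole, 0.120 in the last. It is a dark steel saddle, 46 x 44 mm; a 40 mm wide tongue hangs from it before the cabinet face, and bars the front in the next hole. About 2 N of friction; it cannot move while the pin is in a hole.
- plunger (a joint): Lift of the spring plunger, m: 0 is the pin fully home in a hole, 0.018 is its stop. The 10 mm pin stands 12 mm deep in the rail's hole: lift it 13 mm or more to free the slide. The spring pushes down with 4 N at 0 and 8 N at 0.016, and drops the pin into any hole it stands over; between holes the pin rests on the rail at about 0.012.
- pull_knob: The plunger's black round knob, 30 mm across, 20 mm high, standing upright on the pin's 10 mm stem above the slide. Origin: the knob's centre, with the pin home 207 mm above the table, 30 mm above the slide's flat top (a 20 mm wide, 6 mm high collar surrounds the stem). It moves up with the plunger and sideways with the slide.
- parts_tin: Bystander: low round open tin, 94 mm across, 35 mm high, on the table left of the cabinet; origin centre of the underside.
- red_pliers: Bystander: slim pliers with red grips, 145 mm long, 12 mm high, lying on the table right of the cabinet; origin centre of the underside.
- mini_clamp: Bystander: small black C-clamp, 58 x 52 x 10 mm, lying on the cabinet's roof at the left rear; origin centre of the underside.

How it is judged:
On the way, in this order (a step that is already met when the one before it is completed fails the run):
1. the front is pushed fully shut while the slide is still in its first hole (value of joint drop_front below 0.04 rad and value of joint lock_slide below 0.01 m), for 0.2 s.
2. the plunger is pulled up clear of the rail (value of joint plunger above 0.0115 m and value of joint drop_front below 0.05 rad), for 0.1 s.
3. the slide is in the next hole with the pin home (value of joint lock_slide between 0.055 and 0.065 m and value of joint plunger below 0.003 m and value of joint drop_front below 0.05 rad), for 0.2 s.
At the end, for the whole second after the job is handed in: the front is shut (within 0.05 rad), the slide stands in the next hole (0.060 m within 5 mm), the pin is home (lift under 3 mm), and the fingers are still on the knob with more than 2 N (all of step 3 and contact force between the fingers and pull_knob above 2 N); the arm keeps its last pose, push and grip.
It fails at once if the tin is moved more than 2 cm (distance of parts_tin from where it was at the start of the episode above 0.02 m).
It fails at once if the pair of pliers is moved more than 2 cm (distance of red_pliers from where it was at the start of the episode above 0.02 m).
It fails at once if the clamp is moved more than 2 cm (distance of mini_clamp from where it was at the start of the episode above 0.02 m).
It fails at once if the slide is taken past the next hole, into the last one (value of joint lock_slide above 0.105 m).
It also fails if it takes over 45 s, if anything falls off the work surface, if the arm or the gripper's body presses on something with over 40 N, if the wrist force passes 120 N, or if a joint passes its speed limit or range.

### The arm

A 6-joint arm with a two-finger parallel gripper is mounted at the origin on a cart in front of the work surface, level with it; the furniture and walls round the work are solid. World frame = base frame: x ahead of the robot, y to its left, z up, the work surface at z = 0. Lengths are in m, angles in rad, forces in N, time in s.
With the tool pointing down it reaches from about 0.35 to 0.85 m from the base axis. Payload 8.1 kg.
Tool frame: the origin (TCP) lies on the mounting face of the last link; the fingertips stand 186 mm ahead of it and the grasp point (between the pads) lies 167 mm ahead of it (robot.finger_overhang is the distance from the TCP to the fingertips, in m); z points along the fingers, y is the line along which they close (so a half turn about z gives the same grasp; the last joint's range is limited). The gripper opens to 93 mm and grips with 3 to 60 N. Pads are 15 mm wide; open, the fingers measure 128 mm over their backs; the gripper's body (75 mm by 188 mm) begins 65 mm behind the grasp point.
Start: joints at [-1.381, 0.13, 1.488, -0, 1.523, -0.085], TCP at [0.163, -0.577, 0.405] pointing down, gripper open.
Joint ranges: [-2.96, 2.96], [-0.89, 2.26], [0.02, 2.5], [-1.34, 4.48], [0, 2.73], [-2.66, 2.66]. Speed limits (rad/s): [2.39, 2.39, 2.79, 3.14, 3.14, 3.14].

### API

Orientations are given as a rotation vector (axis times angle).
In Python, from plant import readout, read_camera, get_calibration, job, robot gives the robot as it stands.
- The arm moves only by the shell command python3 -m handwheel 'ROWS' [FORCE]. ROWS is JSON, a list of rows, each a list of 5 numbers: the shift along the world's x, y, z in cm, then the turn about the world's z in rad, then the closure, from 0 (fully open) to 1 (shut). In form: [[tx, ty, tz, spin, gripper], ...]. A call has 1 to 10 rows; each row shifts and turns the commanded pose from where the row before left it; what a row does not reach is not made up. A row lasts 1/8 s, in which the tool goes at most 62.5 mm and 10.7 degrees, less where a joint would pass 70% of its speed; a pose out of reach is approached as far as the arm can. A call is refused whole if a number of a shift passes 6.25 or a number of a turn 0.188, either way. A call with a gripper value outside its range is refused whole. The fingers move at their own pace and stop on an object; FORCE is the grip in N (left out, the last holds). Time passes only in rows, so rows that do not move let the fingers close. It gives the time, the measured TCP pose, the force, the opening and the grip force at its end, in the units of the state.
- readout.read_state(): the state, without advancing time (a new reading comes with each control period).
- read_camera(name): name is "side" or "top"; returns the picture (480x640x3 uint8, red, green, blue); there is no depth.
- get_calibration(name): a dict with "fovy" (degrees; the focal length in pixels is half the picture's height over the tangent of half this angle, whatever the lens; pixels are square), "cx", "cy" (the principal point, pixels), "pose" (4x4, takes a point from camera to world coordinates). Camera axes: x right, y down, z forward; pixel columns grow to the right and rows downward; lengths in m; the calibration is good to about 2 mm. A picture is of the moment at which its call begins. get_calibration takes no time and is no camera call.
- job.close_job(): hands the job in; it is judged then, once.
The state is a dict: "t": time; "q": joint angles; "dq": joint speeds; "joint_torque": joint torques, N m; "tool_pos": TCP position; "orientation": TCP orientation; "force": force on the tool from outside, world axes, zero at the start; "wrist_torque": the same for the moment, N m; "opening": finger opening in m; "gripper_force": force on a finger pad.
Only numpy, scipy, OpenCV 4.12 (cv2) and the standard library are available. Lean on these libraries where they do the work, as an engineer would, in place of code of your own. Each camera call takes 0.05 s, during which the arm holds its last target. There are 200 camera calls.

## Working session

There is one attempt and no reset: what is moved stays moved. The work goes in short steps, Python scripts to look and compute and a shell command to move; the robot and the scene stay as the last step left them, time stands still between calls to the robot, and variables do not carry over. Pictures are saved under pics/ and viewed, at most 10 in all, crops included, and the job is handed in when it is done.

```bash
mkdir -p pics; ls; python3 - <<'E'
from plant import readout, read_camera, get_calibration, robot
import cv2,numpy as np
for n in("side","top"):
    im=read_camera(n); cv2.imwrite(f"pics/{n}0.png",im[:,:,::-1]); c=get_calibration(n); print(n,c["fovy"],c["cx"],c["cy"],np.round(c["pose"],3).tolist(),c.keys())
s=readout.read_state();print(s)
E
```

```text
pics
side 49.55622837798882 314.52363442263777 237.9015252758575 [[0.109, 0.483, -0.869, 1.55], [0.994, -0.034, 0.105, -0.063], [0.021, -0.875, -0.483, 0.673], [0.0, 0.0, 0.0, 1.0]] dict_keys(['fovy', 'cx', 'cy', 'pose'])
top 56.624941021528805 313.30332073996027 243.3189242437179 [[-0.243, -0.761, 0.602, 0.075], [-0.97, 0.197, -0.143, 0.212], [-0.009, -0.618, -0.786, 0.876], [0.0, 0.0, 0.0, 1.0]] dict_keys(['fovy', 'cx', 'cy', 'pose'])
{'t': 0.1, 'q': array([-1.38142073e+00,  1.31081728e-01,  1.48915886e+00, -1.08784023e-06,
        1.52302391e+00, -8.54311510e-02]), 'dq': array([-2.17928689e-05, -2.80029613e-03, -1.47118795e-03,  3.29296448e-06,
       -2.70753166e-03,  1.04323740e-04]), 'joint_torque': array([ 2.91863042e-03, -5.61340070e+01, -4.93097556e+01,  7.70774670e-02,
        2.89968448e-02, -5.00804117e-05]), 'tool_pos': array([ 0.16278064, -0.57728096,  0.40380077]), 'orientation': array([-3.11032933e+00, -4.30079836e-01,  1.38055502e-04]), 'force': array([-1.08007964, -0.03059392,  0.21956824]), 'wrist_torque': array([ 0.03746157, -0.01804414, -0.1005204 ]), 'gripper_force': 0.0, 'opening': 0.09276983876078802}
```

View pics/side0.png

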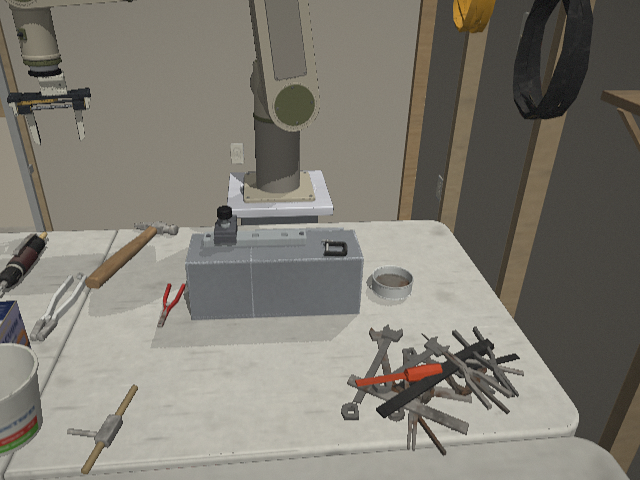

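View pics/top0.png

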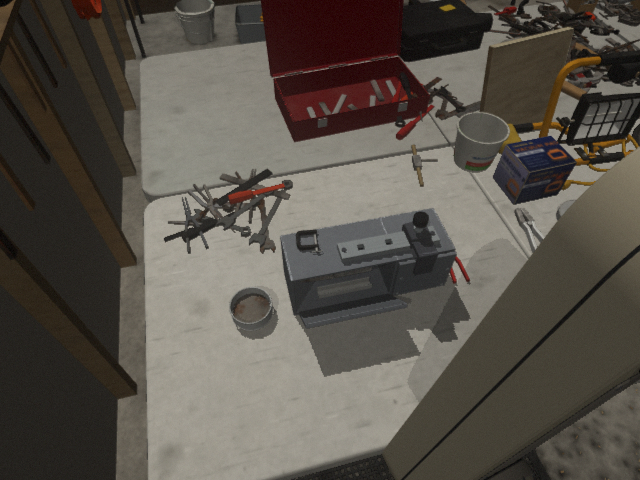

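Side view, from behind the cabinet: knob at about (224,211), clamp (335,248), tin (392,283). Top view: knob (421,217), roof corners about (282,236), (437,210), drop-front lip from (303,322) to (409,301). I'll enlarge both for exact pixels.

```bash
python3 - <<'E'
import cv2
a=cv2.imread("pics/top0.png")[195:335,270:470]; cv2.imwrite("pics/topc.png",cv2.resize(a,None,fx=4,fy=4,interpolation=cv2.INTER_CUBIC))
a=cv2.imread("pics/side0.png")[195:325,175:375]; cv2.imwrite("pics/sidec.png",cv2.resize(a,None,fx=4,fy=4,interpolation=cv2.INTER_CUBIC))
E
```

```text
(no output)
```

View pics/topc.png

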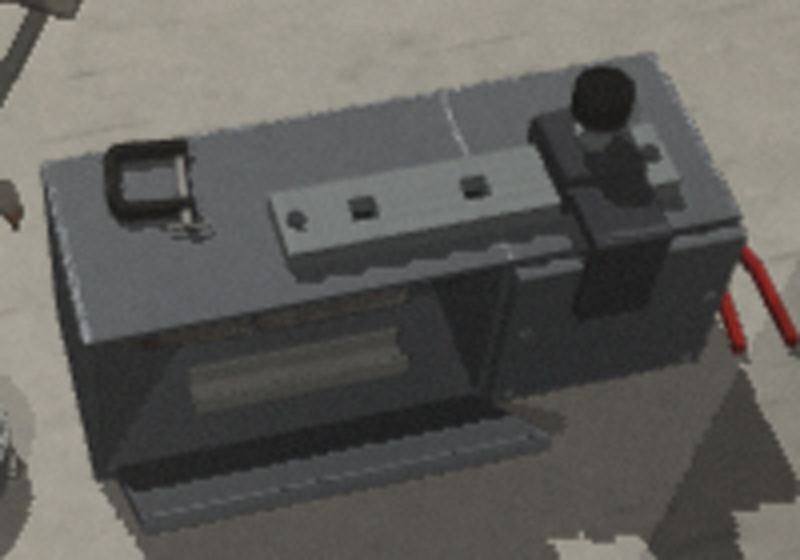

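View pics/sidec.png

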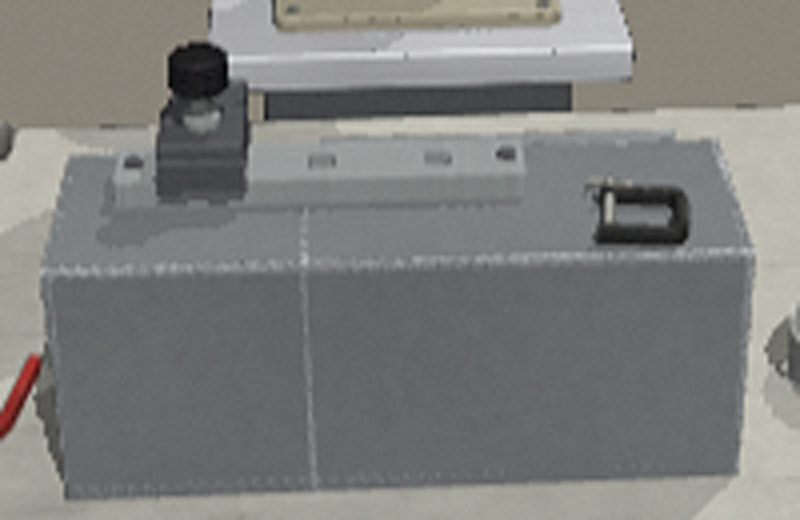

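Crops (4x): top – knob centre (604,98), holes (473,187), (363,207), roof corners (42,165) (90,342) (745,222) (655,55), front's lip outer line (147,530)–(548,442). Side – knob (198,69), holes (321,161), (437,158), corners (45,270) (753,255) (715,140) (70,155).

```bash
cat > h.py <<'E'
import numpy as np
from plant import get_calibration
def ray(n,u,v):
    c=get_calibration(n); f=240/np.tan(np.radians(c["fovy"])/2); P=np.array(c["pose"])
    d=P[:3,:3]@np.array([(u-c["cx"])/f,(v-c["cy"])/f,1]); return P[:3,3],d/np.linalg.norm(d)
def tri(a,b):
    (p,d),(q,e)=ray("top",*a),ray("side",*b)
    s=np.linalg.lstsq(np.c_[d,-e],q-p,rcond=None)[0]; A,B=p+s[0]*d,q+s[1]*e
    return (A+B)/2,np.linalg.norm(A-B)
T=lambda u,v:(270+(u-1.5)/4,195+(v-1.5)/4)
S=lambda u,v:(175+(u-1.5)/4,195+(v-1.5)/4)
E
python3 - <<'E'
from h import *
np.set_printoptions(precision=4,suppress=True)
pts=dict(knob=((604,98),(198,69)),hole2=((473,187),(321,161)),hole3=((363,207),(437,158)),RL=((42,165),(753,255)),FL=((90,342),(715,140)),FR=((745,222),(70,155)),RR=((655,55),(45,270)))
R={}
for k,(a,b) in pts.items():
    R[k],g=tri(T(*a),S(*b)); print(k,R[k],round(g,4))
ly=(R['RL']-R['RR']+R['FL']-R['FR'])[:2]; yaw=np.arctan2(-ly[0],ly[1]); print("yaw",yaw)
h=(R['hole3']-R['hole2'])[:2]; print("yaw holes",np.arctan2(-h[0],h[1]),np.linalg.norm(h))
c=np.mean([R[k][:2] for k in('RL','RR','FL','FR')],0)
M=np.array([[np.cos(yaw),-np.sin(yaw)],[np.sin(yaw),np.cos(yaw)]])
for k in R: print(k,M.T@(R[k][:2]-c))
# lip
for px in((147,530),(548,442)):
    p,d=ray("top",*T(*px)); pc=np.r_[M.T@(p[:2]-c),p[2]]; dc=np.r_[M.T@d[:2],d[2]]
    s=np.linspace(.5,1.3,8001); X=pc+s[:,None]*dc
    for L in (.12,):
        e=np.abs(np.hypot(X[:,0]+.06,X[:,2]-.015)-L); i=[j for j in range(1,8000) if e[j]<e[j-1] and e[j]<e[j+1]]
        for j in i: print(px,X[j],np.arctan2(-(X[j,0]+.06),X[j,2]-.015))
print("centre",c)
E
```

```text
knob [ 0.593  -0.132   0.2076] 0.0009
hole2 [ 0.5949 -0.0715  0.1533] 0.0023
hole3 [ 0.5962 -0.0118  0.1537] 0.0013
RL [0.678  0.1408 0.1373] 0.0008
FL [0.5598 0.1413 0.1395] 0.0011
FR [ 0.5492 -0.2058  0.1373] 0.0012
RR [ 0.6688 -0.2067  0.1388] 0.0002
yaw -0.028445553212796945
yaw holes -0.022431163453817737 0.05969436359735872
knob [-0.0182 -0.0999]
hole2 [-0.018  -0.0394]
hole3 [-0.0183  0.0203]
RL [0.0591 0.1751]
FL [-0.0591  0.1723]
FR [-0.0598 -0.1749]
RR [ 0.0598 -0.1725]
(147, 530) [-0.1455  0.162   0.0993] 0.7924537118211226
(147, 530) [-0.041   0.1445 -0.1035] -2.9825580489177406
(548, 442) [-0.1431 -0.0425  0.1016] 0.7646748087746216
(548, 442) [-0.0369 -0.1141 -0.1027] -2.9475690585207124
centre [ 0.614  -0.0326]
```

Heights agree with the text: cabinet centre is (0.614, -0.033), yaw ≈ -0.026, knob at (0.593, -0.132, 0.208), and the front open ≈ 0.78 rad. Next I move in front of the lip with the gripper closed and aligned to the cabinet.

```bash
python3 -m handwheel '[[2.4,5.5,0,-0.03,1],[2.4,5.5,0,-0.03,1],[2.4,5.5,0,-0.03,1],[2.4,5.5,0,-0.03,1],[2.4,5.5,0,-0.03,1],[2.4,5.5,0,-0.03,1],[2.4,5.5,0,-0.03,1],[2.4,5.5,0,-0.03,1],[2.4,5.5,0,-0.03,1],[2.0,5.5,0,-0.03,1]]' 30
```

```text
t: 1.35
tool_pos: [0.399, -0.0255, 0.4046]
orientation: [3.141, -0.041, 0.001]
force: [1.2, -1.6, -0.6]
opening: 0.0015
gripper_force: 0.0
```

```bash
python3 -m handwheel '[[0.5,2,-4,0,1],[0.5,2,-4,0,1],[0,2,-4,0,1],[0,0,-0.8,0,1],[1,0,0,0,1],[1,0,0,0,1],[1,0,0,0,1]]'; python3 - <<'E'
from plant import read_camera
import cv2
cv2.imwrite("pics/t1.png",cv2.resize(read_camera("top")[150:390,200:520,::-1],None,fx=2,fy=2))
E
```

```text
t: 2.22
tool_pos: [0.4405, 0.0319, 0.2784]
orientation: [3.141, -0.041, 0.005]
force: [0.0, -0.9, 0.7]
opening: 0.0003
gripper_force: 0.0
```

View pics/t1.png

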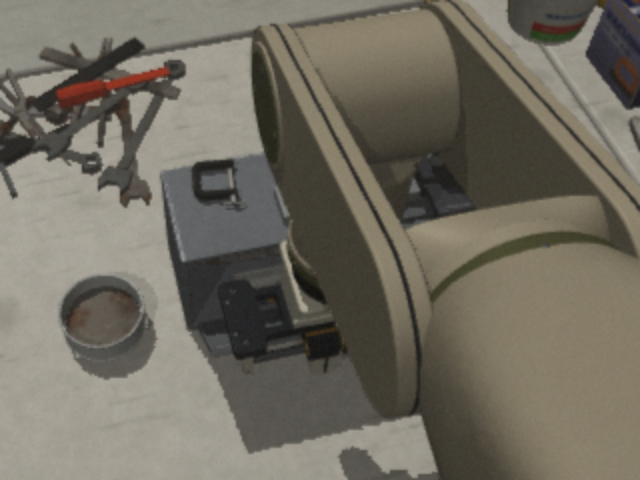

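The picture shows the closed gripper standing just in front of the lip (about (320,345) in the crop), clear of the cabinet, tin and clamp. Now I push.

```bash
python3 -m handwheel '[[1,0,0,0,1],[1,0,0,0,1],[1,0,0,0,1],[1,0,0,0,1]]'; python3 -m handwheel '[[1,0,0,0,1],[1,0,0,0,1],[1,0,0,0,1],[0.8,0,0,0,1]]'; python3 -m handwheel '[[0.5,0,0,0,1],[0.3,0,0,0,1]]';
```

```text
t: 2.78
tool_pos: [0.4768, 0.0327, 0.276]
orientation: [-3.141, 0.039, 0.017]
force: [-17.2, -0.6, 11.9]
opening: 0.0006
gripper_force: 8.4
t: 3.28
tool_pos: [0.517, 0.0326, 0.2766]
orientation: [-3.141, 0.039, 0.003]
force: [-4.9, -0.3, 5.2]
opening: 0.0008
gripper_force: 2.7
t: 3.52
tool_pos: [0.525, 0.0326, 0.2766]
orientation: [3.141, -0.039, -0.001]
force: [-4.9, 0.0, 4.6]
opening: 0.0005
gripper_force: 2.3
```

```bash
python3 -m handwheel '[[0.4,0,0,0,1],[0.4,0,0,0,1]]'; python3 -m handwheel '[[0.4,0,0,0,1],[0,0,0,0,1]]'; python3 -m handwheel '[[0.3,0,0,0,1],[0,0,0,0,1]]';
```

```text
t: 3.78
tool_pos: [0.533, 0.0325, 0.2768]
orientation: [3.141, -0.04, 0.0]
force: [-4.1, -0.3, 3.4]
opening: 0.0001
gripper_force: 2.1
t: 4.03
tool_pos: [0.5373, 0.0325, 0.2767]
orientation: [-3.141, 0.04, -0.002]
force: [-0.3, 0.1, -0.4]
opening: 0.0003
gripper_force: 0.0
t: 4.28
tool_pos: [0.539, 0.0325, 0.2766]
orientation: [3.141, -0.039, -0.005]
force: [-11.8, -1.7, 7.5]
opening: 0.0003
gripper_force: 5.7
```

```bash
python3 -m handwheel '[[0.15,0,0,0,1],[0,0,0,0,1],[0,0,0,0,1]]';python3 -m handwheel '[[0.15,0,0,0,1],[0,0,0,0,1],[0,0,0,0,1]]'
```

```text
t: 4.65
tool_pos: [0.5396, 0.0326, 0.2766]
orientation: [3.141, -0.039, -0.01]
force: [-20.3, -0.8, 15.3]
opening: 0.0002
gripper_force: 10.4
t: 5.03
tool_pos: [0.5402, 0.0326, 0.2766]
orientation: [3.141, -0.039, -0.015]
force: [-31.1, -0.4, 22.6]
opening: 0.0003
gripper_force: 15.2
```

The force rises against a hard stop at x = 0.540, so the front looks shut. I'll retreat, open the gripper, rise and check by camera.

```bash
python3 -m handwheel '[[-2,0,0,0,1],[-4,0,0,0,1],[-2,-1,5,0,0],[0,-4,5,0,0],[0,-6,4,0,0],[0,-6,2,0,0],[0,-6,0,0,0],[0,-6,0,0,0],[0,-6,0,0,0],[0,-6,0,0,0]]'; python3 - <<'E'
from plant import read_camera
import cv2
cv2.imwrite("pics/t2.png",cv2.resize(read_camera("top")[190:340,270:470,::-1],None,fx=4,fy=4,interpolation=2))
E
```

```text
t: 6.28
tool_pos: [0.4627, -0.37, 0.4301]
orientation: [3.14, -0.04, 0.002]
force: [1.1, 0.5, -0.4]
opening: 0.0759
gripper_force: 0.0
```

View pics/t2.png

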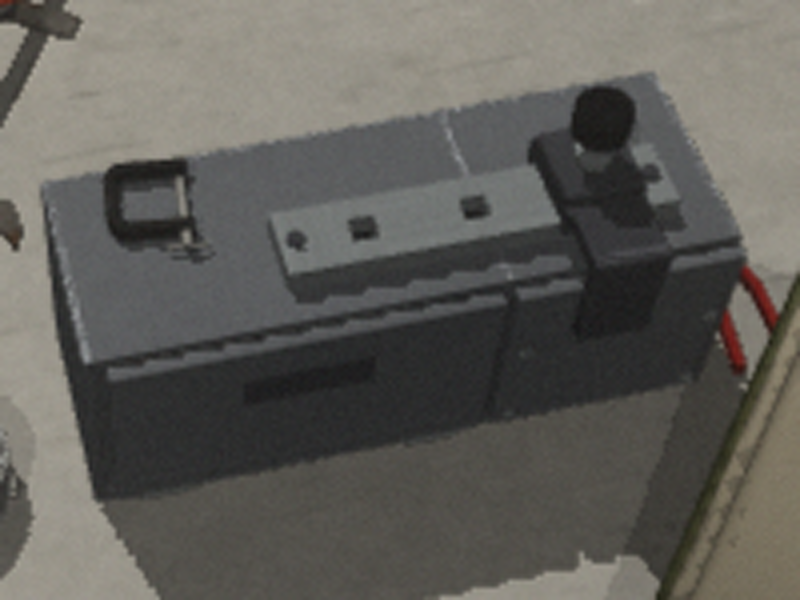

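The front is flush and shut, the slide is still at the right, and the knob (about (604,118) in the crop) has not moved. Next I go over the knob.

```bash
python3 -m handwheel '[[2,5,0,0,0],[3,5,0,0,0],[3,5,0,0,0],[3,5,0,0,0],[2,3.8,0,0,0],[0,0,0,0,0]]'
```

```text
t: 7.08
tool_pos: [0.594, -0.127, 0.4298]
orientation: [-3.141, 0.033, -0.001]
force: [0.5, 0.1, -0.5]
opening: 0.0928
gripper_force: 0.0
```

```bash
python3 -c "
from plant import readout
s=readout.read_state();print(s['tool_pos'],s['q'],s['opening'])"
```

```text
[ 0.5940496  -0.12695738  0.42976028] [-2.95168009e-01  1.40985572e-01  1.43129369e+00  7.44638235e-04
  1.56870047e+00  1.29662309e+00] 0.09282594324000472
```

```bash
python3 -m handwheel '[[-0.2,0,-2,0,0],[0,0,-2,0,0],[0,0,-1.4,0,0],[0,0,0,0,0]]'
```

```text
t: 7.58
tool_pos: [0.59, -0.1304, 0.3735]
orientation: [-3.14, 0.041, 0.006]
force: [0.3, -0.8, -1.3]
opening: 0.0929
gripper_force: 0.0
```

```bash
python3 -m handwheel '[[0.2,-0.15,0.1,0,0.5],[0,0,0,0,0.8],[0,0,0,0,1],[0,0,0,0,1],[0,0,0,0,1],[0,0,0,0,1],[0,0,0,0,1]]' 35;  python3 - <<'E'
from plant import read_camera
import cv2
cv2.imwrite("pics/s3.png",cv2.resize(read_camera("side")[150:300,150:350,::-1],None,fx=4,fy=4,interpolation=2))
E
```

```text
t: 8.45
tool_pos: [0.5928, -0.1315, 0.377]
orientation: [3.141, -0.04, 0.0]
force: [-0.8, -0.2, 0.3]
opening: 0.0291
gripper_force: 35.0
```

View pics/s3.png

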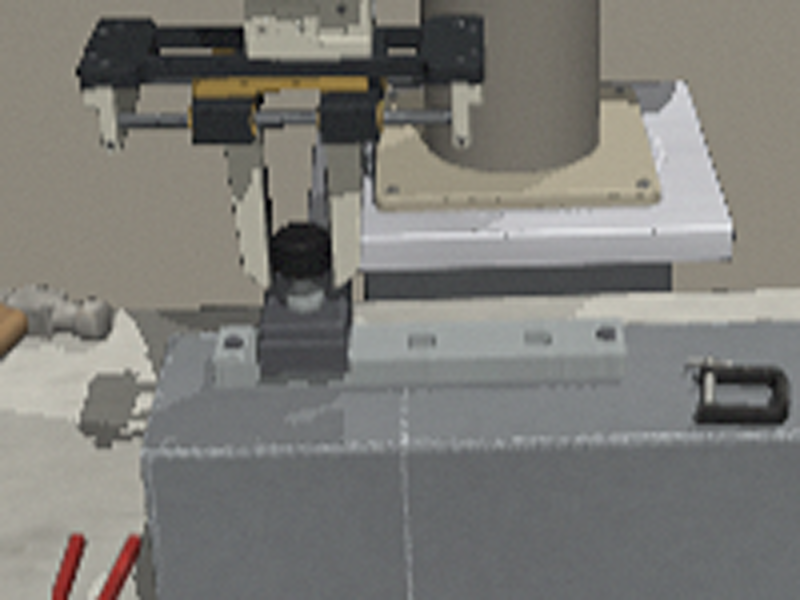

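The knob is held between the two pads at about (300,250) in the crop, opening 29 mm. Lift 16 mm.

```bash
python3 -m handwheel '[[0,0,0.6,0,1],[0,0,0.6,0,1],[0,0,0.35,0,1],[0,0,0,0,1],[0,0,0,0,1]]'
```

```text
t: 9.12
tool_pos: [0.5928, -0.1313, 0.3921]
orientation: [-3.141, 0.04, 0.001]
force: [2.5, -1.3, -8.9]
opening: 0.0292
gripper_force: 35.0
```

The plunger is up about 15 mm, with the spring force as expected. Now slide along the rail: 6 cm in y, 0.15 cm in x.

```bash
python3 -m handwheel '[[0.02,0.8,0,0,1],[0.03,1,0,0,1],[0.02,1,0,0,1],[0,0,0,0,1]]'; python3 -m handwheel '[[0.03,1,0,0,1],[0.02,1,0,0,1],[0.02,0.7,0,0,1],[0.01,0.5,0,0,1],[0,0,0,0,1],[0,0,0,0,1]]'
```

```text
t: 9.62
tool_pos: [0.5935, -0.1018, 0.3923]
orientation: [-3.14, 0.037, 0.001]
force: [0.5, 2.4, -7.6]
opening: 0.0288
gripper_force: 35.0
t: 10.38
tool_pos: [0.5942, -0.0709, 0.3923]
orientation: [-3.14, 0.039, 0.001]
force: [-1.3, 1.4, -8.3]
opening: 0.029
gripper_force: 35.0
```

```bash
python3 -m handwheel '[[0,0,-0.5,0,1],[0,0,-0.5,0,1],[0,0,-0.4,0,1],[0,0,-0.15,0,1],[0,0,0,0,1],[0,0,0,0,1],[0,0,0,0,1]]'; python3 - <<'E'
from plant import read_camera
import cv2
a=read_camera("side")[170:270,180:320,::-1]
cv2.imwrite("pics/s4.png",cv2.resize(a,None,fx=5,fy=5,interpolation=2))
E
```

```text
t: 11.25
tool_pos: [0.5943, -0.0714, 0.3771]
orientation: [3.141, -0.04, -0.0]
force: [-4.6, 1.6, -4.5]
opening: 0.0294
gripper_force: 35.0
```

View pics/s4.png

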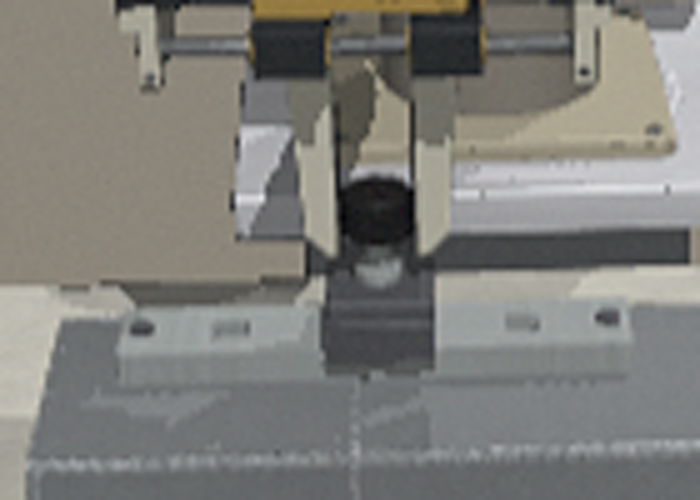

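The slide stands between the first hole (230,328) and the last (522,320), over the next one, with the knob low. I'll press down slightly to confirm the pin is home.

```bash
python3 -m handwheel '[[0,0,-0.1,0,1],[0,0,0,0,1],[0,0,0,0,1]]';python3 -m handwheel '[[0,0,-0.1,0,1],[0,0,0,0,1],[0,0,0,0,1]]'
```

```text
t: 11.68
tool_pos: [0.5943, -0.0714, 0.377]
orientation: [3.141, -0.04, 0.001]
force: [-7.5, 1.2, -0.4]
opening: 0.0286
gripper_force: 35.0
t: 12.05
tool_pos: [0.5943, -0.0715, 0.3769]
orientation: [3.141, -0.04, 0.002]
force: [-9.3, 2.2, 4.3]
opening: 0.029
gripper_force: 35.0
```

The pin is on a hard stop at the same height (0.377) as in the first hole, so it is home, and the grip is 35 N. Handing in.

```bash
python3 -c "
from plant import job
print(job.close_job())"
```

```text
the job is handed in; nothing more can be done
None
```

I handed the job in with the front pushed shut, the slide in the next hole, the pin home and the knob still held at 35 N; the hand-in call returned no verdict. I last saw the front shut before I moved the slide, and the tin, pliers and clamp were never touched.

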